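# Gauge the drilled blanks and scrap the undersize one

## Task

Two drilled wooden blanks lie on the sloping rack, and only one has a full-size hole. Try the plug gauge in their holes until you find the one it goes into right up to its collar, then stand the gauge back in its stand fully home. After that put the other, undersize blank into the empty dark grey bin at the right front (not the one with paper scraps in it); leave the good blank lying in its place on the rack and do not knock the other things about.

Things in the scene. Friction and masses are not known exactly. Their poses are not given: they have to be found in the camera images.
- gauge: Plug gauge, loose, 0.15 kg, standing in its stand. Origin on its axis at the collar's underside, z up the handle. Square dark wood handle 24 x 24 mm (flats face its x, y), z 6 to 80 mm, steel button to 84; round steel collar 36 mm wide, z 0 to 6; round steel plug 20 mm wide below, tip at z -36 mm, last 4 mm taper to 13 mm.
- stand_mouth (a point): Centre of the hole in the top of the gauge's stand, a fixed wooden block 68 x 68 mm, 50 mm tall (this point is 50 mm above the table). The hole is vertical, 27 mm wide, 44 mm deep; the gauge's collar rests on the block's top.
- rack: Fixed wooden rack: board 130 mm (up the slope) x 226 mm (y), leaning 30 degrees from level and facing up and to its own -x; its surface is 55 mm high in the middle. The ledge on its lower edge stands 18 mm, the rib up its middle (8 mm wide) 10 mm above the board; a blank lies about 58 mm either side of the rib. Origin on the table under the board; z up, y along the ledge.
- blank_a: Light wood blank, 72 (its x, up the slope) x 50 (its y) x 45 mm (its z), 0.11 kg, loose, round bore right through its middle along z. Lies on the rack's board against the ledge. Origin: centre of its underside, z out of the board. One blank's bore is full size (23.5 mm, takes the plug up to the collar), the other's undersize (16.5 mm, plug cannot enter); which one, and on which side, is to be found out.
- blank_b: Light wood blank, 72 (its x, up the slope) x 50 (its y) x 45 mm (its z), 0.11 kg, loose, round bore right through its middle along z. Lies on the rack's board against the ledge. Origin: centre of its underside, z out of the board. One blank's bore is full size (23.5 mm, takes the plug up to the collar), the other's undersize (16.5 mm, plug cannot enter); which one, and on which side, is to be found out.
- blank_a_mouth (a point): Centre of the bore's mouth in the upper face of blank_a (45 mm above its origin along its z).
- blank_b_mouth (a point): Centre of the bore's mouth in the upper face of blank_b (45 mm above its origin along its z).
- blank_a_centre (a point): Centre of the solid of blank_a (22.5 mm above its origin).
- blank_b_centre (a point): Centre of the solid of blank_b (22.5 mm above its origin).
- scrap_bin: Dark grey empty bin, fixed, 161 (x) x 179 (y) x 117 mm tall, open on top, rim only 93 mm high on its -x side. Mouth x -53 to 57, y -65 to 65 mm; walls slope in to a floor x -40 to 55, y -57 to 57 mm, 3 mm thick. Origin: middle of its underside. At the right front; a like bin with scraps in it stands behind and is not used.
- pen_cup_white: White wire-mesh cup of pens, 94 x 94 x 163 mm, bystander; origin at the middle of its foot.
- pen_cup_yellow: Wire-mesh cup of pens with a yellow rim, 96 x 96 x 184 mm, bystander; origin at the middle of its foot.
- spool: Thread spool standing, 29 mm across, 48 mm tall, bystander; origin at the middle of its foot.
- stapler: Small stapler, 22 x 110 x 36 mm, bystander; origin at the middle of its foot.
- tape_roll: Roll of tape lying flat, 90 mm across, 16 mm high, bystander; origin at the middle of its underside.
- glue_bottle: White squeeze bottle with an orange nozzle, 42 mm across, 120 mm tall, standing, bystander; origin at the middle of its foot.
Mind the look-alikes: they are no part of the job. Leave any yellow look-alike of the gauge alone.

How it is judged:
By the outcome, as a careful person would: the job done as asked, in the order asked, and still so for the second after the job is handed in, with the robot touching nothing.
It also fails if it takes over 64 s, if anything falls off the work surface, if the arm or the gripper's body presses on something with over 40 N, if the wrist force passes 120 N, or if a joint passes its speed limit or range.

## Robot

A 6-joint arm with a two-finger parallel gripper is mounted at the origin on a cart in front of the work surface, level with it; the furniture and walls round the work are solid. World frame = base frame: x ahead of the robot, y to its left, z up, the work surface at z = 0. Lengths are in m, angles in rad, forces in N, time in s.
With the tool pointing down it reaches from about 0.325 to 0.9 m from the base axis. Payload 6.1 kg.
Tool frame: the origin (TCP) lies midway between the tips of the shut fingers; the grasp point (between the pads) lies 19 mm behind it; z points along the fingers, y is the line along which they close (so a half turn about z gives the same grasp; the last joint's range is limited). The gripper opens to 85 mm and grips with 20 to 120 N. Pads are 22 mm wide; open, the fingers measure 114 mm over their backs; the gripper's body (76 mm by 85 mm) begins 54 mm behind the grasp point. The pads swing forward as they close: fully open they stand 13 mm farther back than shut.
Start: joints at [-1.274, 0.22, 1.526, -0, 1.395, -0.126], TCP at [0.256, -0.57, 0.231] pointing down, gripper open.
Joint ranges: [-2.98, 2.98], [-0.91, 2.08], [0.09, 2.57], [-1.24, 4.39], [0.2, 2.65], [-2.68, 2.68]. Speed limits (rad/s): [2.57, 2.57, 3.01, 3.14, 3.14, 3.14].

## Interface

Orientations are given as [roll, pitch, yaw] about the fixed x, y, z axes, in that order (R = Rz(yaw) Ry(pitch) Rx(roll)).
In Python, from plant import movep, move_l, set_joints, gripper_to, hold, inverse_kinematics, observe, get_image, get_calibration, Unreachable, job_done gives the robot as it stands. Calls block until the motion is done:
- movep(position, orientation): joint-space move of the TCP to a pose.
- move_l(position, feed=0.15, rotation=None, max_force=None): straight line of the TCP; rotation=None keeps the orientation; feed is the mean speed in m/s. With max_force (N) it stops when the force on the tool has changed by that much, and returns True; else False.
- set_joints(angles): joint-space move.
- gripper_to(opening, f_grip=None): finger opening in m; f_grip is the grip in N (None keeps the last); returns when the fingers have stopped.
- hold(seconds).
- inverse_kinematics(position, orientation): joint angles nearest the present ones, or None.
- observe(): the state.
- get_image(name): name is "scene" or "top" or "wrist"; returns (picture, depth): 420x560x3 uint8, red, green, blue; 420x560 float32, m along the optical axis (not along the pixel's ray), 0 where there is no reading.
- get_calibration(name): a dict with "intrinsics" (3x3 intrinsics, pixels), "world_from_camera" (4x4, takes a point from camera to world coordinates). Camera axes: x right, y down, z forward; pixel columns grow to the right and rows downward; lengths in m; the calibration is good to about 2 mm. A picture is of the moment at which its call begins: read the wrist's pose just before it. get_calibration takes no time and is no camera call; for the wrist camera it gives the pose at the moment of the call.
A pose or a line that the arm cannot do raises Unreachable and nothing moves.
- job_done(): hands the job in; it is judged then, once.
The state is a dict: "time_s": time; "q": joint angles; "joint_velocities": joint speeds; "joint_torque": joint torques, N m; "eef_pos": TCP position; "tcp_rot": TCP orientation; "ft_force": force on the tool from outside, world axes, zero at the start; "torque": the same for the moment, N m; "opening": finger opening in m; "grasp_force": force on a finger pad.
Only numpy, scipy, OpenCV 4.12 (cv2) and the standard library are available. Lean on these libraries where they do the work, as an engineer would, in place of code of your own. Each camera call takes 0.05 s, during which the arm holds its last target. There are 200 camera calls.

## Working session

There is one attempt and no reset: what is moved stays moved. The work goes in short steps, each a Python script; the robot and the scene stay as the last script left them, time stands still between calls to the robot, and variables do not carry over. Pictures are saved under pics/ and viewed, at most 10 in all, crops included, and the job is handed in when it is done.

```bash
ls; mkdir -p pics; python3 - <<'E'
from plant import *
import numpy as np,cv2
for n in ("scene","top"):
    im,d=get_image(n); c=get_calibration(n)
    np.savez(f"pics/{n}0.npz",im=im,d=d,K=c["intrinsics"],T=c["world_from_camera"])
    cv2.imwrite(f"pics/{n}0.png",im[:,:,::-1])
    print(n,np.round(c["intrinsics"],1).tolist(),np.round(c["world_from_camera"],3).tolist(),(d>0).mean())
print(observe()["time_s"])
E
```

```text
pics
scene [[461.3, 0.0, 270.8], [0.0, 461.3, 217.8], [0.0, 0.0, 1.0]] [[-0.782, -0.347, 0.518, -0.169], [-0.623, 0.45, -0.64, 0.798], [-0.011, -0.823, -0.568, 0.749], [0.0, 0.0, 0.0, 1.0]] 0.9959948979591837
top [[542.0, 0.0, 278.0], [0.0, 542.0, 221.0], [0.0, 0.0, 1.0]] [[-0.004, -0.997, 0.078, 0.313], [-1.0, 0.005, 0.016, 0.001], [-0.016, -0.078, -0.997, 1.628], [0.0, 0.0, 0.0, 1.0]] 0.9961352040816327
0.1
```

View pics/scene0.png

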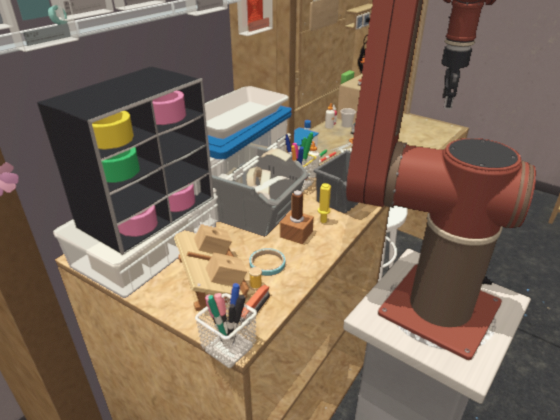

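View pics/top0.png

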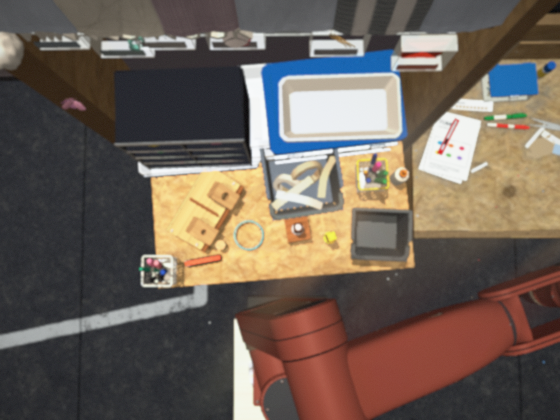

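The scene view shows the gauge with its dark handle in the brown stand at (297,215), a yellow look-alike at (325,200), and the rack with two blanks at (213,240) and (228,270). In the top view the gauge is at (298,229), the yellow look-alike at (330,237), the blanks at (201,231) and (226,195), the empty bin at (380,234) and the scrap-filled bin at (302,183).

What could be taken for the gauge: the dark handle (298,229) or the yellow one (330,237). I choose the dark one in the stand. Next come coarse positions and wrist close-ups.

```bash
cat > h.py <<'E'
import numpy as np,cv2
from plant import *
from scipy.spatial.transform import Rotation as R
def ray(K,T,u,v):
    d=T[:3,:3]@np.array([(u-K[0,2])/K[0,0],(v-K[1,2])/K[1,1],1.]); return T[:3,3],d
def onplane(K,T,u,v,z):
    o,d=ray(K,T,u,v); return o+d*(z-o[2])/d[2]
def cloud(K,T,d):
    v,u=np.mgrid[:d.shape[0],:d.shape[1]]
    p=np.stack([(u-K[0,2])/K[0,0]*d,(v-K[1,2])/K[1,1]*d,d],-1)
    return p@T[:3,:3].T+T[:3,3]
def snap(name,cam="wrist"):
    c=get_calibration(cam); im,d=get_image(cam)
    np.savez(f"pics/{name}.npz",im=im,d=d,K=c["intrinsics"],T=c["world_from_camera"])
    cv2.imwrite(f"pics/{name}.png",im[:,:,::-1]); return im,d,c["intrinsics"],c["world_from_camera"]
def load(name):
    z=np.load(f"pics/{name}.npz"); return z["im"],z["d"],z["K"],z["T"]
E
python3 - <<'E'
from h import *
im,d,K,T=load("top0"); P=cloud(K,T,d)
for n,u,v,z in [("gauge",298,229,.134),("yellow",330,237,.08),("bA",201,231,.09),("bB",226,195,.09),("bin",380,234,.1),("tape",248,235,.01),("glue",402,175,.1)]:
    print(n,np.round(onplane(K,T,u,v,z),3),np.round(P[v,u],3))
c=get_calibration("wrist");o=observe()
Rt=R.from_euler('xyz',o["tcp_rot"]).as_matrix() if np.shape(o["tcp_rot"])==(3,) else np.array(o["tcp_rot"])
Tw=c["world_from_camera"]
print(o["tcp_rot"],np.round(Rt.T@(Tw[:3,3]-o["eef_pos"]),4).tolist(),np.round(Rt.T@Tw[:3,:3],3).tolist(),c["intrinsics"].tolist())
# candidate look poses
for p,yaw in [((.50,-.06,.36),0),((.50,-.06,.36),1.57),((.50,.2,.36),0),((.50,.2,.36),1.57),((.55,.15,.4),-1.57)]:
    print(p,yaw,inverse_kinematics(p,[np.pi,0,yaw]))
E
```

```text
gauge [ 0.407 -0.03   0.134] [ 0.407 -0.03   0.137]
yellow [ 0.388 -0.123  0.08 ] [ 0.386 -0.12   0.116]
bA [0.406 0.245 0.09 ] [0.408 0.252 0.048]
bB [0.509 0.174 0.09 ] [0.513 0.178 0.058]
bin [ 0.394 -0.262  0.1  ] [ 0.4   -0.28  -0.005]
tape [0.398 0.117 0.01 ] [ 0.399  0.118 -0.002]
glue [ 0.562 -0.327  0.1  ] [ 0.562 -0.328  0.097]
[-3.13980740e+00 -2.37632859e-04  4.22803947e-01] [0.0848, 0.0001, -0.143] [[0.001, -0.945, -0.327], [1.0, 0.0, 0.001], [-0.001, -0.327, 0.945]] [[361.7878327746653, 0.0, 283.71737899011174], [0.0, 361.7878327746653, 211.45303727166458], [0.0, 0.0, 1.0]]
(0.5, -0.06, 0.36) 0 [-2.76149927e-01 -1.27153294e-01  1.64888880e+00 -4.44089210e-16
  1.61985715e+00  1.29464640e+00]
(0.5, -0.06, 0.36) 1.57 [-0.27614993 -0.12715329  1.6488888   0.          1.61985715 -0.2753536 ]
(0.5, 0.2, 0.36) 0 [ 2.34026583e-01 -4.06205526e-02  1.56778489e+00 -4.44089210e-16
  1.61442832e+00  1.80482291e+00]
(0.5, 0.2, 0.36) 1.57 [ 2.34026583e-01 -4.06205526e-02  1.56778489e+00 -4.44089210e-16
  1.61442832e+00  2.34822910e-01]
(0.55, 0.15, 0.4) -1.57 None
```

```bash
python3 - <<'E'
from h import *
movep((.40,-.06,.30),[np.pi,0,np.pi/2]); hold(.15); snap("w1")
movep((.42,.18,.33),[np.pi,0,np.pi/2]); hold(.15); snap("w2")
print(observe()["time_s"])
a=cv2.imread("pics/w1.png");b=cv2.imread("pics/w2.png")
cv2.imwrite("pics/w12.png",cv2.resize(np.vstack([a,b]),(400,600),interpolation=cv2.INTER_AREA))
E
```

```text
3.3917
```

View pics/w1.png

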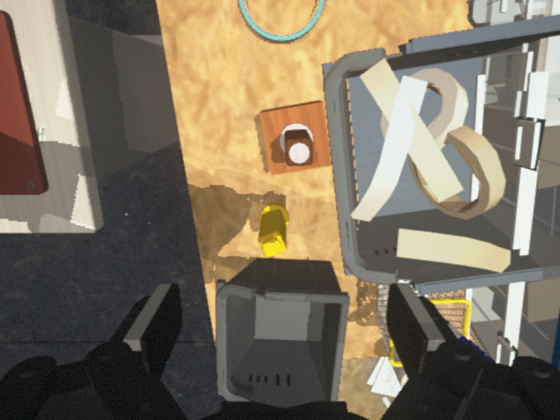

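View pics/w2.png

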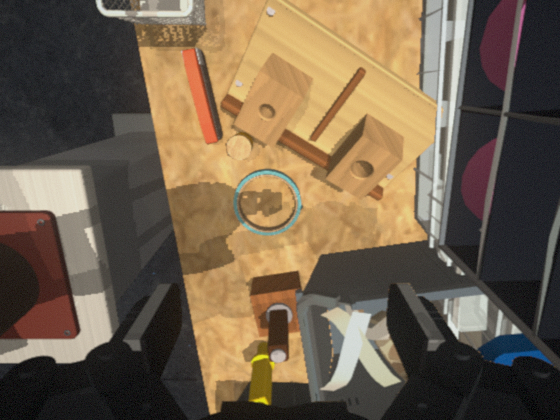

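w1 shows the gauge standing in its stand at (299,148), the yellow look-alike at (272,230), and the empty bin at (285,330). w2 shows the bores at (268,112) and (364,169), the ledge on the lower-left side of the rack, and the spool at (239,147).

```bash
python3 - <<'E'
from h import *
im,d,K,T=load("w2"); P=cloud(K,T,d)
# board plane from points between blanks upslope
def plane(pts):
    for _ in range(4):
        c=np.median(pts,0) if _==0 else pts.mean(0)
        n=np.linalg.svd(pts-c)[2][2]; n*=np.sign(n[2]); r=(pts-c)@n; k=abs(r)<max(2*r.std(),.0015); pts=pts[k]
    return c,n,r.std(),len(pts)
m=np.zeros(d.shape,np.uint8); cv2.fillPoly(m,[np.array([(290,20),(355,65),(320,110),(315,75)])],1)
c,n,s,k=plane(P[m>0]); print("board",c,n,s,k,"tilt",np.degrees(np.arccos(n[2])),"upslope yaw",np.degrees(np.arctan2(-n[1],-n[0])))
g=cv2.cvtColor(im,cv2.COLOR_RGB2GRAY)
for u,v in [(268,112),(364,169)]:
    for (du,dv) in [(-17,0),(17,0),(0,-17),(0,17)]: print(np.round(P[v+dv,u+du],4),end=' ')
    y,x=np.mgrid[v-22:v+23,u-22:u+23]; q=P[v-22:v+23,u-22:u+23].reshape(-1,3)
    h=(q-c)@n; print("\nheights",np.percentile(h,[5,25,50,75,95]))
    t=q[abs(h-np.median(h))<.004]; print("top plane",plane(t))
    print(g[v,u-22:u+23].tolist()); print(g[v-22:v+23,u].tolist())
a=cv2.resize(im[85:145,225:310],None,fx=4.5,fy=4.5,interpolation=cv2.INTER_CUBIC);b=cv2.resize(im[140:200,320:405],None,fx=4.5,fy=4.5,interpolation=cv2.INTER_CUBIC)
i1=load("w1")[0]; e=cv2.resize(i1[95:185,245:345],None,fx=6,fy=6,interpolation=cv2.INTER_CUBIC)[:540,:400]
e=cv2.resize(i1[90:180,250:335],(400,424),interpolation=cv2.INTER_CUBIC)
L=np.vstack([a,b]); e=cv2.resize(e,(int(400),540)); cv2.imwrite("pics/crop1.png",np.hstack([L[:540],e])[:,:,::-1])
E
```

```text
board [0.46102618 0.28405503 0.0733563 ] [-0.2559313  -0.42955573  0.86601446] 0.0006619297104421165 1883 tilt 30.001253965269807 upslope yaw 59.21331779147608
[0.3863 0.2374 0.0802] [0.4219 0.2381 0.0913] [0.405  0.2547 0.0947] [0.4037 0.2195 0.0762] 
heights [0.01626192 0.04433592 0.04492534 0.04541745 0.04615042]
top plane (array([0.40373341, 0.23785149, 0.08552356]), array([-0.25698911, -0.42909034,  0.86593191]), np.float64(0.0006025355240128476), 1702)
[169, 168, 167, 167, 170, 170, 171, 168, 168, 171, 169, 170, 174, 163, 148, 137, 138, 146, 153, 150, 151, 154, 152, 153, 148, 125, 106, 96, 102, 131, 157, 168, 171, 171, 173, 174, 167, 170, 164, 165, 164, 156, 159, 158, 162]
[165, 166, 166, 165, 167, 168, 166, 168, 165, 167, 169, 163, 164, 154, 117, 92, 89, 98, 120, 149, 156, 157, 152, 151, 150, 147, 143, 143, 161, 180, 181, 168, 166, 165, 166, 166, 166, 167, 172, 170, 175, 174, 172, 170, 164]
[0.4905 0.1763 0.0791] [0.5244 0.1792 0.0925] [0.5044 0.1979 0.0953] [0.5114 0.156  0.0761] 
heights [0.00466203 0.04314297 0.04476397 0.04531535 0.04604642]
top plane (array([0.50694749, 0.17834243, 0.08649088]), array([-0.25861437, -0.42779152,  0.86609066]), np.float64(0.0006018286295887892), 1474)
[167, 167, 160, 162, 158, 151, 149, 152, 147, 135, 135, 144, 151, 154, 150, 147, 142, 137, 140, 138, 135, 128, 107, 96, 91, 88, 83, 85, 83, 73, 82, 109, 147, 158, 159, 154, 158, 154, 157, 157, 159, 161, 158, 159, 163]
[149, 147, 144, 149, 144, 145, 146, 151, 152, 152, 156, 160, 155, 136, 97, 90, 86, 97, 92, 98, 93, 100, 107, 111, 120, 123, 118, 114, 113, 119, 140, 167, 168, 162, 156, 152, 150, 154, 155, 153, 158, 156, 158, 160, 158]
```

View pics/crop1.png

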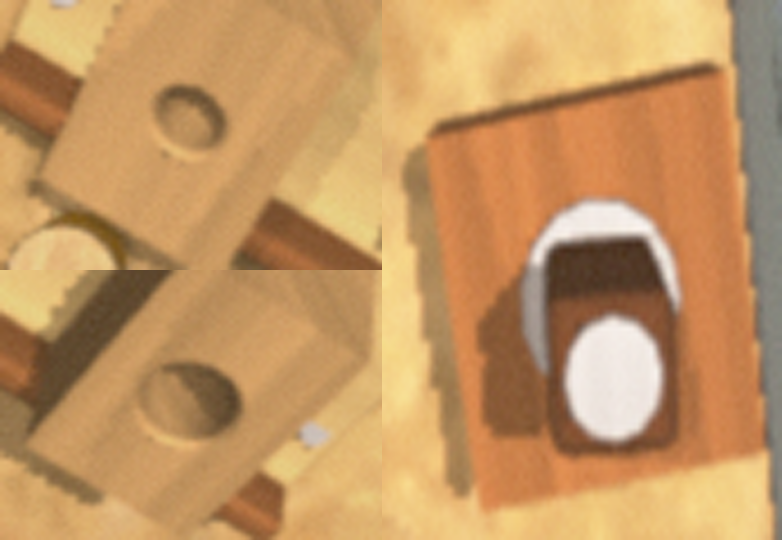

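In the crop, the right/lower bore (w2 362,169) is clearly larger, about 23 px against 16 px. The dark-handled gauge with its steel collar sits in the brown stand. Next I get the exact poses.

```bash
python3 - <<'E'
from h import *
im,d,K,T=load("w2"); P=cloud(K,T,d)
n=np.array([-.2569,-.4293,.8659]); n/=np.linalg.norm(n); c0=np.array([.46102618,.28405503,.0733563])
X=np.cross([0,0,1],n); X/=np.linalg.norm(X); U=np.cross(X,n); U*=np.sign(U[2]); V=np.cross(n,U); print("U",U,"V",V)
H=(P-c0)@n
m=(abs(H-.045)<.003).astype(np.uint8); cc=cv2.connectedComponentsWithStats(m)
for (u,v) in [(267,111.7),(362,168.9)]:
    o,r=ray(K,T,u,v); top=c0+.0448*n; p=o+r*((top-o)@n)/(r@n)
    lab=max(set(cc[1][int(v)-25:int(v)+25,int(u)-25:int(u)+25].ravel())-{0},key=lambda l:(cc[1][int(v)-25:int(v)+25,int(u)-25:int(u)+25]==l).sum())
    q=P[cc[1]==lab]; uv=np.stack([q@U,q@V],1).astype(np.float32)
    rc=cv2.minAreaRect((uv*1000)); print("mouth",p,"uv",p@U*1e3,p@V*1e3,"rect",rc,"centre",(U*rc[0][0]+V*rc[0][1])/1e3+n*(top@n))
im,d,K,T=load("w1"); P=cloud(K,T,d); b=np.zeros(d.shape,bool); b[90:185,250:340]=1
q=P[b&(P[...,2]>.126)&(P[...,2]<.15)]; print("handle",cv2.minAreaRect((q[:,:2]*1000).astype(np.float32)),np.percentile(q[:,2],[5,50,95]))
q=P[b&(abs(P[...,2]-.05)<.003)]; print("stand",cv2.minAreaRect((q[:,:2]*1000).astype(np.float32)),np.median(q[:,2]))
print("button",onplane(K,T,299.1,152.7,.134))
q=P[230:420,200:360]; z=q[...,2]; k=(z>.085)&(z<.125)&(q[...,1]<-.17)
print("binrim",[np.percentile(q[k][:,i],[1,99]) for i in range(3)])
E
```

```text
U [0.44461864 0.74299254 0.50027627] V [-0.85809199  0.513496    0.        ]
mouth [0.40328779 0.23803198 0.08514875] uv 398.76315101436325 -223.82955634222256 rect ((398.4663391113281, -223.07476806640625), (50.02900314331055, 73.58597564697266), 89.84953308105469) centre [0.40250815 0.23819903 0.08500026]
mouth [0.50563219 0.177799   0.08565026] uv 399.76562539608545 -342.5798565309182 rect ((398.3185119628906, -342.4694519042969), (50.69473648071289, 73.76704406738281), 89.66776275634766) centre [0.50489404 0.1767805  0.0849263 ]
handle ((413.0071105957031, -30.118215560913086), (23.94107437133789, 24.06803321838379), 4.051754474639893) [0.12796406 0.13088667 0.13524849]
stand ((412.9458923339844, -30.282310485839844), (68.138916015625, 68.18414306640625), 9.684000015258789) 0.05039284806210503
button [ 0.41351003 -0.03000751  0.134     ]
binrim [array([0.32043895, 0.46626826]), array([-0.3377675 , -0.17761263]), array([0.08562022, 0.11814789])]
```

```bash
cat >> h.py <<'E'
n=np.array([-.2569,-.4293,.8659]); n/=np.linalg.norm(n)
U=np.array([.44461864,.74299254,.50027627]); V=np.cross(n,U)
uvp=lambda u,v:U*u+V*v+n*(n@np.array([.46102618,.28405503,.0733563])+.0448)
M1=uvp(.3986,-.2234); M2=uvp(.3990,-.3425)   # mouths: 1 undersize (by look), 2 full size
RT=R.from_matrix(np.stack([U,-V,-n],1)).as_euler('xyz')
G=np.array([.4131,-.0301,.050]); S=np.array([.4130,-.0302,.050]); GY=np.radians(4.05)
RG=np.array([np.pi,0,GY]); ZG=.026; z=np.array([0,0,1.])
E
python3 - <<'E'
from h import *
for p,r in [(G+z*.16,RG),(G+z*ZG,RG),(M2+n*.09,RT),(M2+n*ZG,RT),(M1+n*.09,RT),(M1-n*.036,RT),((.394,-.262,.25),[np.pi,0,0]),((.394,-.262,.04),[np.pi,0,0])]:
    q=inverse_kinematics(p,r); print(np.round(p,3),None if q is None else np.round(q,2))
im,d,K,T=load("w2");P=cloud(K,T,d);print("spool",P[147,239])
movep(G+z*.15,RG); gripper_to(.05); move_l(G+z*ZG,.2)
gripper_to(.02,60); o=observe(); print(o["opening"],o["grasp_force"],o["ft_force"],o["eef_pos"],o["time_s"])
E
```

```text
[ 0.413 -0.03   0.21 ] [-0.26 -0.29  2.07 -0.    1.37  1.24]
[ 0.413 -0.03   0.076] [-0.26 -0.12  2.19 -0.    1.07  1.24]
[0.482 0.139 0.163] [-0.21 -0.24  2.2   0.57  1.07  0.07]
[0.499 0.166 0.108] [-0.14 -0.09  2.2   0.62  0.92  0.05]
[0.38  0.199 0.163] [-0.08 -0.57  2.43  0.53  1.09  0.26]
[0.412 0.254 0.054] [ 0.1  -0.17  2.39  0.67  0.71  0.16]
[ 0.394 -0.262  0.25 ] [-0.75 -0.16  1.88 -0.    1.42  0.82]
[ 0.394 -0.262  0.04 ] [-0.75  0.1   2.06 -0.    0.98  0.82]
spool [0.36830656 0.1959837  0.04932617]
0.023403420404920636 58.91743719577789 [-1.12667471  0.71420563  6.53848593] [ 0.41441635 -0.03038812  0.07754289] 5.9167
```

```bash
cat >> h.py <<'E'
def st(t,ref=None):
    o=observe(); print(t,"t",round(o["time_s"],2),"op",round(o["opening"],4),"gf",round(o["grasp_force"],1),"F",np.round(o["ft_force"],1),"p",np.round(o["eef_pos"],4), "" if ref is None else np.round([(np.array(o["eef_pos"])-ref)@a*1e3 for a in (U,V,n)],1)); return o
E
python3 - <<'E'
from h import *
move_l(G+z*(ZG+.07),.25); st("lift")
movep(M2+n*(ZG+.06),RT); st("pre",M2)
r=move_l(M2+n*(ZG+.040),.12,max_force=10); hold(.1);st("near",M2+n*ZG)
r=move_l(M2+n*(ZG-.002),.04,max_force=12); print(r); st("in",M2+n*ZG); hold(.2); snap("ins"); snap("ins_s","scene")
E
```

```text
lift t 6.35 op 0.0232 gf 60.4 F [ 0.   0.3 -1.2] p [ 0.4136 -0.0302  0.1468] 
pre t 7.42 op 0.0234 gf 60.4 F [-0.4 -0.1 -1.4] p [0.4823 0.1402 0.1585] [-1.1  0.7 85.2]
near t 7.84 op 0.0231 gf 60.4 F [ 0.2  0.6 -1.9] p [0.4883 0.1488 0.1426] [-0.  -0.1 40.3]
True
in t 8.73 op 0.0235 gf 61.6 F [-3.  -3.   6.1] p [0.4978 0.1655 0.109 ] [-0.2  0.4  1.5]
```

View pics/ins.png

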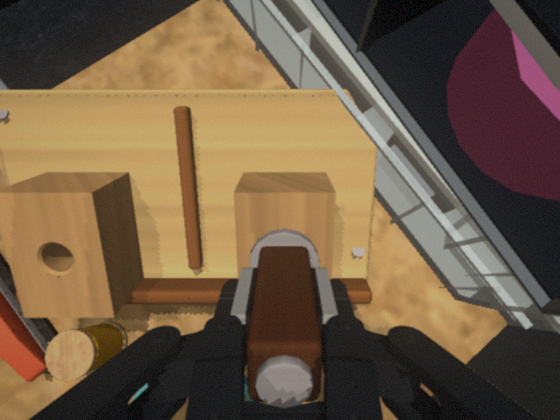

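The gauge went in to its collar: the depth residual matches the grip height and the reaction is along the bore. I push lightly to confirm it is seated, withdraw, and return the gauge to the stand.

```bash
python3 - <<'E'
from h import *
r=move_l(M2+n*(ZG-.003),.03,max_force=12); st("push %s"%r,M2+n*ZG)
move_l(M2+n*(ZG+.065),.15); st("out",M2+n*ZG)
Sc=S+np.array([.0008,0,0])
movep(Sc+z*(ZG+.055),RG); hold(.25); st("above stand")
r=move_l(Sc+z*(ZG-.002),.08,max_force=12); st("down %s"%r); hold(.1)
gripper_to(.05); st("rel"); snap("afterrel")
move_l(Sc+z*.16,.25); movep((.39,-.09,.30),[np.pi,0,np.pi/2]); hold(.15); im,d,K,T=snap("w3"); P=cloud(K,T,d)
b=(abs(P[...,0]-.413)<.05)&(abs(P[...,1]+.03)<.045)
q=P[b&(P[...,2]>.126)]; print("handle",cv2.minAreaRect((q[:,:2]*1000).astype(np.float32)),np.percentile(q[:,2],[5,50,95]))
k=(P[...,2]>.112)&(P[...,2]<.121)&(P[...,1]<-.15)&(P[...,0]<.49); q=P[k]; print("bin",cv2.minAreaRect((q[:,:2]*1000).astype(np.float32)),[np.percentile(q[:,i],[1,99]) for i in (0,1)])
k=(P[...,2]<.01)&(abs(P[...,0]-.394)<.06)&(abs(P[...,1]+.262)<.07);q=P[k];print("floor",[np.percentile(q[:,i],[1,99]) for i in (0,1)])
st("end")
E
```

```text
push True t 9.24 op 0.0234 gf 62.4 F [-9.4 -7.  11.6] p [0.4987 0.1664 0.1089] [ 0.9 -0.   0.8]
out t 9.82 op 0.0234 gf 60.3 F [-0.4  0.1 -2.7] p [0.4818 0.1383 0.1636] [-0.2  0.1 64.6]
above stand t 11.15 op 0.0228 gf 60.3 F [ 0.1 -0.3 -1.5] p [ 0.4138 -0.03    0.1309] 
down True t 11.8 op 0.0233 gf 61.2 F [-2.5  0.6  6.9] p [ 0.4128 -0.0297  0.0768] 
rel t 12.28 op 0.0501 gf 0.0 F [0.1 0.5 0.1] p [ 0.4118 -0.0296  0.0759] 
handle ((402.1172790527344, -50.23741149902344), (73.80560302734375, 55.58156967163086), 67.4952392578125) [0.13063444 0.37732571 0.44248532]
bin ((414.27850341796875, -249.10557556152344), (201.95130920410156, 104.8815689086914), 87.39906311035156) [array([0.37318423, 0.46609974]), array([-0.34834603, -0.15366685])]
floor [array([0.33720709, 0.45308665]), array([-0.32867841, -0.19274442])]
end t 14.68 op 0.0499 gf 0.0 F [-0.1  0.2  0.3] p [ 0.3899 -0.0898  0.2997]
```

View pics/w3.png

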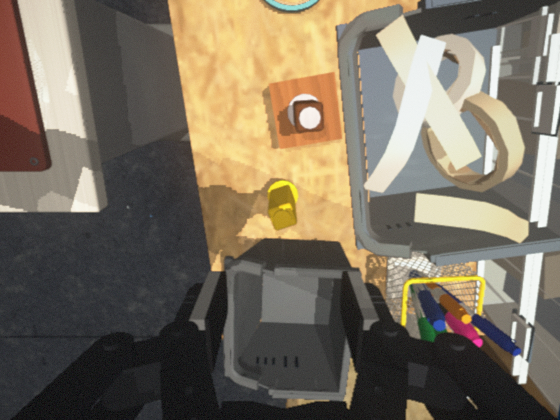

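w3 shows the gauge upright in its stand at (306,113), the yellow look-alike untouched, and the empty bin mouth at about (290,325).

```bash
python3 - <<'E'
from h import *
im,d,K,T=load("w3"); P=cloud(K,T,d)
b=(abs(P[...,0]-.413)<.03)&(abs(P[...,1]+.03)<.03)
q=P[b&(P[...,2]>.126)&(P[...,2]<.15)]; print("handle",cv2.minAreaRect((q[:,:2]*1000).astype(np.float32)),np.percentile(q[:,2],[5,50,98]))
im,d,K,T=load("top0"); P=cloud(K,T,d)
for lo,hi in [(.105,.125),(.085,.125)]:
    k=(P[...,2]>lo)&(P[...,2]<hi)&(P[...,1]<-.15)&(P[...,1]>-.37)&(P[...,0]<.485)&(P[...,0]>.3)
    lab=cv2.connectedComponentsWithStats(k.astype(np.uint8),connectivity=8); l=1+np.argmax(lab[2][1:,4]); q=P[lab[1]==l]
    print("rim",cv2.minAreaRect((q[:,:2]*1000).astype(np.float32)),len(q))
for u,v in [(362,217),(402,217),(362,250),(402,250)]: print(np.round(P[v,u],3))
E
```

```text
handle ((411.10565185546875, -29.997604370117188), (24.04764747619629, 24.067411422729492), 4.26450777053833) [0.1281084  0.13084665 0.13590384]
rim ((404.7365417480469, -261.4271545410156), (169.63546752929688, 126.7109146118164), 88.13079833984375) 527
rim ((394.607421875, -260.9841613769531), (169.61595153808594, 145.36390686035156), 87.16344451904297) 1013
[ 0.451 -0.225  0.003]
[ 0.445 -0.333  0.062]
[ 0.351 -0.219  0.041]
[ 0.35  -0.329  0.067]
```

```bash
python3 - <<'E'
from h import *
movep(M1+n*.06,RT); gripper_to(.066); hold(.15); st("pre",M1)
r=move_l(M1-n*.034,.12,max_force=12); st("at %s"%r,M1)
gripper_to(.04,60); o=st("grip",M1)
if o["opening"]>.045 and not r:
    move_l(M1+n*.06,.15); hold(.15); st("lift",M1); snap("lift")
E
```

```text
pre t 16.42 op 0.0659 gf 0.0 F [ 0.2  0.3 -0.3] p [0.3876 0.2122 0.1371] [ 0.  -0.2 60.1]
at False t 17.35 op 0.066 gf 0.0 F [-0.1 -0.5  1. ] p [0.4118 0.2527 0.056 ] [  0.2  -0.2 -33.8]
grip t 17.65 op 0.0493 gf 61.6 F [-3.1 -2.3  4.8] p [0.4121 0.2525 0.0566] [  0.6  -0.6 -33.2]
lift t 18.57 op 0.0493 gf 62.9 F [-0.5  0.1 -1.7] p [0.3867 0.2126 0.1359] [-0.7  0.7 59.1]
```

View pics/lift.png

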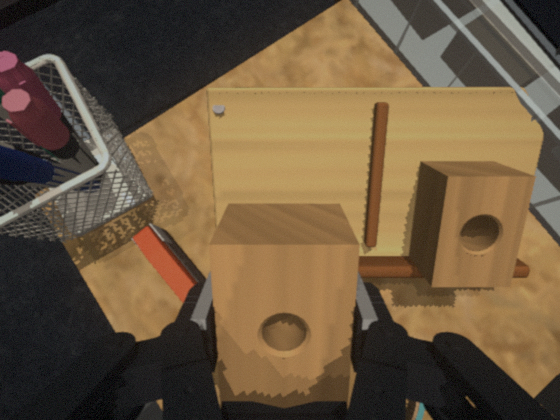

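The undersize blank is held (bore at 284,333), and the good one lies in place on the rack (480,233).

```bash
python3 - <<'E'
from h import *
rb=[np.pi,0,-.03]
movep((.41,.12,.31),[np.pi,0,.3]); movep((.396,-.262,.23),rb); hold(.3); st("over bin")
r=move_l((.396,-.262,.038),.12,max_force=12); st("in bin %s"%r); hold(.2)
gripper_to(.066); st("rel"); hold(.2)
move_l((.396,-.262,.26),.2); movep((.36,-.16,.33),[np.pi,0,np.pi/2]); hold(.2); snap("w4"); snap("top4","top"); st("end")
a=cv2.imread("pics/w4.png");b=cv2.imread("pics/top4.png")[100:310,130:430]
cv2.imwrite("pics/fin.png",np.hstack([cv2.resize(a,(400,300)),cv2.resize(b,(400,300))]))
E
```

```text
over bin t 21.42 op 0.0493 gf 62.9 F [-0.6 -0.4 -1. ] p [ 0.3964 -0.2614  0.2302] 
in bin False t 23.17 op 0.0492 gf 62.9 F [ 0.1  0.4 -1.5] p [ 0.3965 -0.2625  0.0387] 
rel t 23.68 op 0.0659 gf 0.0 F [-0.3 -0.1 -1. ] p [ 0.3961 -0.2621  0.0382] 
end t 26.75 op 0.066 gf 0.0 F [-0.   0.1  0. ] p [ 0.36   -0.1601  0.3298]
```

View pics/fin.png

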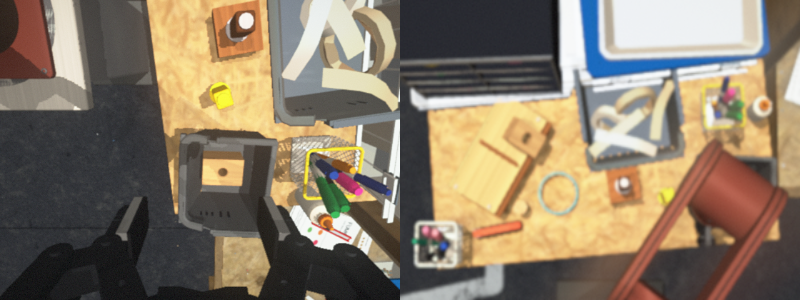

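The undersize blank lies in the empty bin (left view 222,170). The gauge is in its stand (238,25), the good blank is on the rack (right view 528,135), and the other things are undisturbed.

```bash
python3 -c "
from plant import *
print(job_done())"
```

```text
the job is handed in; nothing more can be done
None
```

The job is done and handed in at about 27 s of the 64 s: the gauge went up to its collar in the blank nearer the scraps bin and is fully home in its stand. The other blank, judged undersize from its visibly smaller bore (I did not try the gauge in it), is in the empty dark grey bin, and the good blank is still on the rack.

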